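# Grade the lab balls on the tipping sieve

### The arm

A 6-joint arm with a two-finger parallel gripper is mounted at the origin on the work surface. World frame = base frame: x ahead of the robot, y to its left, z up, the work surface at z = 0. Lengths are in m, angles in rad, forces in N, time in s.
With the tool pointing down it reaches from about 0.325 to 1 m from the base axis. Payload 5.1 kg.
Tool frame: the origin (TCP) lies between the finger pads; the fingertips stand 22 mm ahead of it and the grasp point (between the pads) lies 3 mm ahead of it; z points along the fingers, y is the line along which they close (so a half turn about z gives the same grasp; the last joint's range is limited). The gripper opens to 85 mm and grips with 20 to 120 N. Pads are 22 mm wide; open, the fingers measure 114 mm over their backs; the gripper's body (76 mm by 85 mm) begins 54 mm behind the grasp point. The pads swing forward as they close: fully open they stand 13 mm farther back than shut.
Start: joints at [-1.186, 0.124, 1.65, -0, 1.367, -0.083], TCP at [0.293, -0.58, 0.253] pointing down, gripper open.
Joint ranges: [-2.61, 2.61], [-1.02, 2.33], [0.03, 2.71], [-1.35, 4.49], [0.32, 2.68], [-2.91, 2.91]. Speed limits (rad/s): [2.57, 2.57, 3.14, 3.14, 3.14, 3.14].

### API

Orientations are given as a rotation vector (axis times angle).
In Python, from station import r gives the robot as it stands. The module is installed in compiled form; this text tells all that it offers.
- The arm moves only by the tool send_rows, never from a script. Its argument "targets" is text: rows parted by semicolons, each of 5 numbers parted by spaces: the closure in counts, from 0 (fully open) to 255 (shut), then the shift along the tool's x, y, z in m, then the turn about the tool's z in degrees. In form: hand dx dy dz twist; .... A call has 1 to 8 rows; each row shifts and turns the commanded pose from where the row before left it, along the tool's axes as they then stand; what a row does not reach is not made up. A row lasts 1/10 s, in which the tool goes at most 50 mm and 8.59 degrees, less where a joint would pass 70% of its speed; a pose out of reach is approached as far as the arm can. A call with a gripper value outside its range is refused whole. The fingers move at their own pace and stop on an object; "force" is the grip in N (left out, the last holds). Time passes only in rows, so rows that do not move let the fingers close. It gives the time, the measured TCP pose, the force, the opening and the grip force at its end, in the units of the state.
- r.get_obs(): the state, without advancing time (a new reading comes with each control period).
- r.snapshot(name): name is "side" or "top" or "wrist"; returns the picture (420x560x3 uint8, red, green, blue); there is no depth.
- r.camera_params(name): a dict with "fx", "fy", "cx", "cy" (pixels), "world_from_camera" (4x4, takes a point from camera to world coordinates). Camera axes: x right, y up, looking along -z (the intrinsics and any distortion apply to the point x, -y, -z); pixel columns grow to the right and rows downward; lengths in m; the calibration is good to about 2 mm. A picture is of the moment at which its call begins: read the wrist's pose just before it. camera_params takes no time and is no camera call; for the wrist camera it gives the pose at the moment of the call.
- r.hand_in(): hands the job in; it is judged then, once.
The state is a dict: "time": time; "q": joint angles; "dq": joint speeds; "joint_efforts": joint torques, N m; "ee_pos": TCP position; "ee_rot": TCP orientation; "force": force on the tool from outside, world axes, zero at the start; "wrist_torque": the same for the moment, N m; "opening": finger opening in m; "finger_force": force on a finger pad.
Only numpy, scipy, OpenCV 4.12 (cv2) and the standard library are available. Lean on these libraries where they do the work, as an engineer would, in place of code of your own. Each camera call takes 0.05 s, during which the arm holds its last target. There are 200 camera calls.

### The job

The red-handled tipping sieve holds small steel balls and large green glass marbles from the ball-drop lesson. Raise its red handle a little so that all the small balls roll onto the rods and fall through into the near bay while both marbles stay on the sieve, then tip it further so that the marbles roll off its far end into the far bay, and finally lower the handle until the sieve is back on its rest and let go. Leave the empty yellow-handled sieve alone.

Things in the scene. Friction and masses are not known exactly. Their poses are not given: they have to be found in the camera images.
- stand: Fixed stand of the loaded sieve: light blue two-bay catch tray, 390 x 136 mm, with two aluminium uprights (135 mm high) carrying the hinge. Origin on the table right below the hinge. +x is level, from the handle towards the far end (away from the robot within 15 degrees); +y along the hinge. A twin stand with the empty yellow-handled sieve stands 0.3 to 0.5 m to one side.
- stand_near (a point): Middle of the near bay's floor, 5 mm above the table, under the rods. The bay spans x -112 to +55 mm and y -65 to +65 mm of the stand; walls 50 mm high, divider to the far bay 60 mm. The far bay follows beyond the divider, x +58 to +232 mm, same width, far wall 60 mm, below the sieve's open far end.
- sieve (a joint): Tilt of the loaded sieve, rad: 0 = on its rest, sloping 6 degrees down to the handle; grows as the handle rises (level at 0.105, end stop 1.1). Stiff hinge: stays where left, needs 2 to 8 N at the handle. At 0.2 to 0.4 the balls roll down to the rods in about 1 s and the bend in the rods holds the marbles; they roll off the far end beyond about 0.75, surely by 0.95. Move it slowly, under 0.5 rad/s.
- sieve_rods (a point): Middle of the level part of the sieve's rods. White sieve, 98 mm wide, walls 32 mm above its floor, which is in line with the hinge. From the back wall (160 mm from the hinge, handle side) the floor is blank for 80 mm; then four lengthwise steel rods with 21 mm gaps run to the hinge, bend up 35 degrees there and go on 70 mm to an open end. Ball loads start at the back wall.
- sieve_handle (a point): Middle of the red grip bar: round, 12 mm thick, 92 mm long, parallel to the hinge, 76 mm free between its side arms, 60 mm free between bar and sieve. At rest about 109 mm above the table, 220 mm from the hinge; it moves on a circle about the hinge. The round bar can turn in the grip, so a gripper may stay pointing down. y along the bar.
- sieve_hinge (a point): Middle of the loaded sieve's hinge axis, 120 mm above the table; y along the axis.
- small0_center (a point): Small polished steel ball 1 of 3, 16 mm in diameter, 17 g; the reading is its centre
- small1_center (a point): Small polished steel ball 2 of 3, 16 mm in diameter, 17 g; the reading is its centre
- small2_center (a point): Small polished steel ball 3 of 3, 16 mm in diameter, 17 g; the reading is its centre
- large0_center (a point): Large green glass marble 1 of 2, 36 mm in diameter, about 60 g; the reading is its centre
- large1_center (a point): Large green glass marble 2 of 2, 36 mm in diameter, about 60 g; the reading is its centre
- spare (a joint): Tilt of the empty sieve with the yellow handle, otherwise identical; 0 = at rest. It must stay so.
Things that resemble listed ones, but are neither listed nor needed, are in the scene too. What is shaped like the part that bears large0_center but orange is not meant.

How it is judged:
By the outcome, as a careful person would: the job done as asked, in the order asked, and still so for the second after the job is handed in, with the robot touching nothing.
It also fails if it takes over 45 s, if anything falls off the work surface, if the arm or the gripper's body presses on something with over 40 N, if the wrist force passes 120 N, or if a joint passes its speed limit or range.

## Working session

There is one attempt and no reset: what is moved stays moved. The work goes in short steps, Python scripts to look and compute and a tool call to move; the robot and the scene stay as the last step left them, time stands still between calls to the robot, and variables do not carry over. Pictures are saved under pics/ and viewed, at most 10 in all, crops included, and the job is handed in when it is done.

Besides the shell and the picture viewer there is one more tool, called after ">>>" by a JSON object that holds its "op" and its "data". send_rows: Moves the arm, as the interface text tells. Its arguments: {"type":"object","properties":{"targets":{"type":"string"},"force":{"type":"number"}},"required":["targets"]}

```bash
mkdir -p pics
python3 - <<'E'
from station import r
import cv2,numpy as np
np.set_printoptions(precision=4,suppress=True)
o=r.get_obs();print({k:o[k] for k in('time','ee_pos','ee_rot','opening')})
ims=[]
for n in('side','top'):
    im=r.snapshot(n);cv2.imwrite(f'pics/{n}0.png',im[:,:,::-1]);p=r.camera_params(n);print(n,p)
E
```

```text
{'time': 0.0, 'ee_pos': array([ 0.2929, -0.5797,  0.252 ]), 'ee_rot': array([-3.0541, -0.7277,  0.0005]), 'opening': 0.0851260239529906}
side {'fx': 478.82472909388474, 'fy': 478.82472909388474, 'cx': 287.30564775347153, 'cy': 216.59469765680512, 'world_from_camera': array([[-0.7771,  0.3182, -0.543 ,  0.01  ],
       [-0.6293, -0.4083,  0.6613,  0.6495],
       [-0.0114,  0.8556,  0.5175,  0.6528],
       [ 0.    ,  0.    ,  0.    ,  1.    ]])}
top {'fx': 439.1958933921343, 'fy': 439.1958933921343, 'cx': 285.03499303464804, 'cy': 201.0823423163301, 'world_from_camera': array([[-0.0003,  0.9932, -0.1168,  0.498 ],
       [-0.9998,  0.002 ,  0.0192, -0.0283],
       [ 0.0193,  0.1168,  0.993 ,  0.8727],
       [ 0.    ,  0.    ,  0.    ,  1.    ]])}
```

View pics/top0.png

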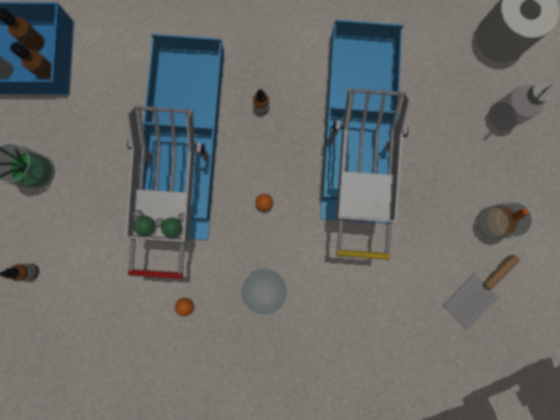

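View pics/side0.png

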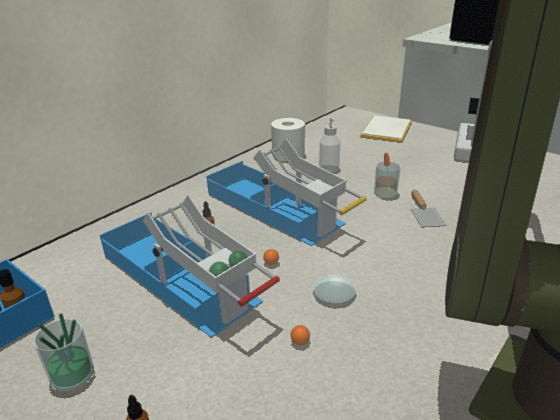

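The top view shows the loaded sieve on the left, with its red bar at (130–183, 273), the marbles at (145,225) and (172,227), and the yellow-handled twin on the right. The side view shows the red bar at about (259,291), with an orange ball on the table near it at (300,335).

```bash
cat > h.py <<'E'
import numpy as np,cv2
from scipy.spatial.transform import Rotation as R
np.set_printoptions(precision=4,suppress=True)
def ray(p,uv):
    M=p['world_from_camera'];d=np.array([(uv[0]-p['cx'])/p['fx'],-(uv[1]-p['cy'])/p['fy'],-1])
    d=M[:3,:3]@d;return M[:3,3],d/np.linalg.norm(d)
def tri(rs):
    A=sum(np.eye(3)-np.outer(d,d) for c,d in rs);b=sum((np.eye(3)-np.outer(d,d))@c for c,d in rs)
    x=np.linalg.solve(A,b);return x,[np.linalg.norm(np.cross(x-c,d)) for c,d in rs]
def red(im):
    h=cv2.cvtColor(im,cv2.COLOR_RGB2HSV)
    m=((((h[...,0]<4)|(h[...,0]>172))&(h[...,1]>150)&(h[...,2]>60))*255).astype(np.uint8)
    cs,_=cv2.findContours(m,cv2.RETR_EXTERNAL,cv2.CHAIN_APPROX_NONE)
    c=max(cs,key=cv2.contourArea);(u,v),(w,hh),a=cv2.minAreaRect(c)
    b=cv2.boxPoints(((u,v),(w,hh),a));b=b[np.argsort(b[:,0])]
    return np.array([u,v]),b[:2].mean(0),b[2:].mean(0),(w,hh)
def toolaxes(o):return R.from_rotvec(o['ee_rot']).as_matrix()
E
python3 - <<'E'
from h import *;from station import r
P={n:r.camera_params(n) for n in('top','side')}
D={n:red(cv2.imread(f'pics/{n}0.png')[:,:,::-1].copy()) for n in P}
print(D)
for i in range(3): print(tri([ray(P[n],D[n][i]) for n in P]))
# marbles in top, hinge/stand edges: tray corners
im=cv2.imread('pics/top0.png');h=cv2.cvtColor(im,cv2.COLOR_BGR2HSV)
m=((h[...,0]>95)&(h[...,0]<115)&(h[...,1]>120)&(h[...,2]>60)).astype(np.uint8)*255
m[:,:100]=0;m[:,260:]=0
c=np.vstack([x for x in cv2.findContours(m,0,2)[0] if cv2.contourArea(x)>60]);b=cv2.boxPoints(cv2.minAreaRect(c))
print(b)
print(toolaxes(r.get_obs()))
E
```

```text
{'top': (array([155.0101, 273.8578]), array([128.9289, 271.9949], dtype=float32), array([181.0914, 275.7208], dtype=float32), (52.29533386230469, 4.844799518585205)), 'side': (array([258.5769, 290.1154]), array([239.5384, 302.8076], dtype=float32), array([277.6153, 277.4231], dtype=float32), (5.269651889801025, 45.76276397705078))}
(array([0.4627, 0.1793, 0.1097]), [np.float64(0.0005228788128529331), np.float64(0.0005228788128529161)])
(array([0.4659, 0.2238, 0.1095]), [np.float64(0.0005971696512307267), np.float64(0.0005971696512306465)])
(array([0.4587, 0.1338, 0.1115]), [np.float64(0.0005713234597145694), np.float64(0.0005713234597145858)])
[[134.6461 232.9099]
 [151.4449  33.7243]
 [223.6183  39.8112]
 [206.8195 238.9969]]
[[ 0.8925  0.451  -0.0007]
 [ 0.451  -0.8925  0.0018]
 [ 0.0002 -0.0019 -1.    ]]
```

The bar centre is at about (0.463, 0.179, 0.110), its length is 90 mm and the stand yaw is -4.7°. All three agree with the text, so I'm setting out.

>>> {"op": "send_rows", "data": {"targets": "80 0.03 -0.036 -0.003 0;80 0.03 -0.036 -0.003 0;80 0.03 -0.036 -0.003 0;80 0.03 -0.036 -0.003 0;80 0.03 -0.036 0 0;80 0.03 -0.036 0 0;80 0.03 -0.036 0 0;80 0.03 -0.036 0 0", "force": 40}}

```text
time: 0.9
ee_pos: [0.3772, -0.213, 0.2649]
ee_rot: [-3.056, -0.727, 0.0]
force: [0.7, -0.2, -0.0]
opening: 0.0585
finger_force: 0.0
```

>>> {"op": "send_rows", "data": {"targets": "80 0.03 -0.036 0 0;80 0.03 -0.036 0 0;80 0.03 -0.036 0 0;80 0.03 -0.036 0 0;80 0.03 -0.036 0 0;80 0.03 -0.036 0 0;80 0.03 -0.036 0 0;80 0.03 -0.036 0 0"}}

```text
time: 1.7
ee_pos: [0.4615, 0.1525, 0.265]
ee_rot: [3.056, 0.729, -0.0]
force: [1.4, -0.9, 0.5]
opening: 0.0585
finger_force: 0.0
```

>>> {"op": "send_rows", "data": {"targets": "80 0 0 0 -8.4;80 0 0 0 -8.4;80 0 0 0 -8.4;80 0 0 0 -8.4;80 0 0 0 -8.3;80 0 0 0 -8.3;80 0 0 0 -8.3;80 0 0 0 0"}}

```text
time: 2.5
ee_pos: [0.4615, 0.1504, 0.2648]
ee_rot: [-2.311, -2.128, 0.001]
force: [-0.2, -0.0, -0.7]
opening: 0.0585
finger_force: 0.0
```

Run:
```python
from station import r
from h import *
o=r.get_obs();T=toolaxes(o);print(o['time'],o['ee_pos'],o['opening'],o['q']);print(T)
p=r.camera_params('wrist');im=r.snapshot('wrist');cv2.imwrite('pics/w1.png',im[:,:,::-1])
tgt=np.array([.4627,.1793,.110]);print('delta tool to tgt',T.T@(tgt-o['ee_pos']))
try:
    D=red(im);print(D);
    for i in range(3):
        c,d=ray(p,D[i]);print(c+d*(.110-c[2])/d[2])
except Exception as e: print(e)
```

```text
2.5 [0.4615 0.1504 0.2648] 0.058537907702433827 [ 0.2043 -0.2576  1.9931  0.      1.4069  0.2865]
[[ 0.0821  0.9966 -0.0009]
 [ 0.9966 -0.0821 -0.0001]
 [-0.0002 -0.0008 -1.    ]]
delta tool to tgt [ 0.029  -0.001   0.1548]
(array([279.4563, 163.4901]), array([272.992 , 163.6306], dtype=float32), array([285.9206, 163.3495], dtype=float32), (107.14859771728516, 12.931727409362793))
[0.4637 0.1812 0.11  ]
[0.4582 0.1815 0.11  ]
[0.4691 0.1809 0.11  ]
```

View pics/w1.png

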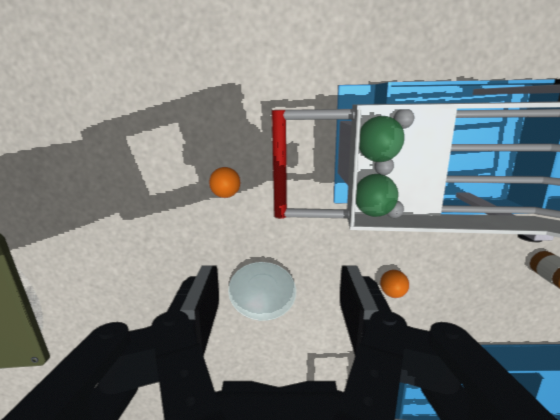

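The wrist view shows the bar at (279,163). Three steel balls lie at (403,117), (384,163) and (397,209), beside the two marbles. The bar position agrees within 2 mm, so I'll descend and grip.

>>> {"op": "send_rows", "data": {"targets": "80 0.03 0.001 0 0;80 0 0 0.04 0;80 0 0 0.04 0;80 0 0 0.04 0;80 0 0 0.032 0;80 0 0 0 0"}}

```text
time: 3.15
ee_pos: [0.4614, 0.1792, 0.108]
ee_rot: [-2.31, -2.122, 0.015]
force: [-0.2, 0.6, -0.9]
opening: 0.0587
finger_force: 0.0
```

>>> {"op": "send_rows", "data": {"targets": "255 0 0 0 0;255 0 0 0 0;255 0 0 0 0;255 0 0 0 0;255 0 0 0 0;255 0 0 0 0", "force": 40}}

```text
time: 3.75
ee_pos: [0.4642, 0.1808, 0.1156]
ee_rot: [-2.309, -2.127, 0.003]
force: [-10.1, -0.4, 8.1]
opening: 0.0104
finger_force: 39.0
```

Run:
```python
from station import r
from h import *
o=r.get_obs();print(o['time'],o['ee_pos'],o['opening'],o['finger_force'],o['force'])
# hinge & path: local stand x; bar at rest 220 from hinge, 11 below
g=np.array([-np.sqrt(.22**2-.010**2),-.010]);a0=np.arctan2(-g[1],-g[0])
f=lambda t:.22*np.array([-np.cos(t-a0),np.sin(t-a0)])
ts=np.array([0,.03,.06,.09,.12,.15,.18,.21,.24,.27,.30])
p=np.array([f(t) for t in ts]);print(np.diff(p,axis=0)*1000)
ts=np.arange(.30,1.0001,.04375);p=np.array([f(t) for t in ts]);print(np.c_[ts[1:],np.diff(p,axis=0)*1000])
```

```text
3.75 [0.4642 0.1808 0.1156] 0.010388600556843913 38.966063261032104 [-10.0672  -0.3988   8.0953]
[[-0.2011  6.5967]
 [-0.0031  6.5998]
 [ 0.1949  6.5969]
 [ 0.3926  6.5881]
 [ 0.5901  6.5733]
 [ 0.787   6.5527]
 [ 0.9832  6.5261]
 [ 1.1785  6.4937]
 [ 1.3727  6.4554]
 [ 1.5658  6.4113]]
[[0.3438 2.6264 9.2589]
 [0.3875 3.0289 9.1352]
 [0.4313 3.4255 8.994 ]
 [0.475  3.8156 8.8356]
 [0.5188 4.1984 8.6602]
 [0.5625 4.5731 8.4683]
 [0.6063 4.9391 8.2602]
 [0.65   5.2957 8.0363]
 [0.6938 5.6421 7.797 ]
 [0.7375 5.9777 7.5428]
 [0.7813 6.3019 7.2741]
 [0.825  6.614  6.9915]
 [0.8688 6.9134 6.6956]
 [0.9125 7.1996 6.3868]
 [0.9563 7.4721 6.0658]
 [1.     7.7302 5.7332]]
```

>>> {"op": "send_rows", "data": {"targets": "255 0 -0.001 -0.005 0;255 0 0 -0.0065 0;255 0 0 -0.0065 0;255 0 0.0004 -0.0065 0;255 0 0.0006 -0.0065 0;255 0 0.0008 -0.0065 0;255 0 0.001 -0.0065 0;255 0 0.0012 -0.0065 0"}}

```text
time: 4.55
ee_pos: [0.4668, 0.1805, 0.1636]
ee_rot: [-2.308, -2.126, 0.004]
force: [-4.2, 6.0, -6.6]
opening: 0.0107
finger_force: 38.8
```

Run:
```python
from station import r
from h import *
o=r.get_obs();print(o['time'],o['ee_pos'],o['opening'],o['finger_force'],o['force'])
cv2.imwrite('pics/w2.png',r.snapshot('wrist')[:,:,::-1])
```

```text
4.55 [0.4668 0.1805 0.1636] 0.010681755703549352 38.80379319190979 [-4.2335  6.0358 -6.6471]
```

View pics/w2.png

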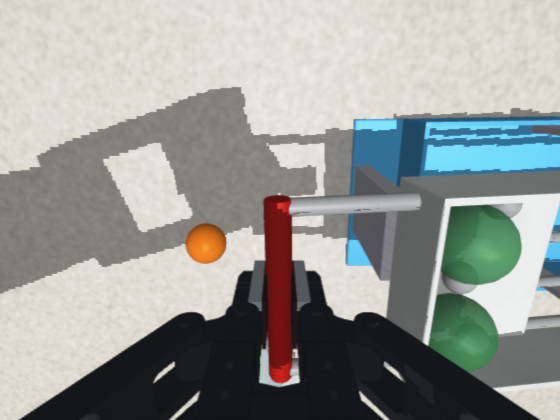

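The bar is held in the grip at (280,280). The marbles and small balls are still near the back wall, at about 0.22 rad. I'll go on to about 0.3 and wait.

>>> {"op": "send_rows", "data": {"targets": "255 0 0.0012 -0.006 0;255 0 0.0014 -0.006 0;255 0 0.0015 -0.006 0;255 0 0 0 0;255 0 0 0 0;255 0 0 0 0;255 0 0 0 0;255 0 0 0 0"}}

```text
time: 5.4
ee_pos: [0.4707, 0.1803, 0.1825]
ee_rot: [-2.308, -2.126, 0.004]
force: [-8.4, 5.5, 1.5]
opening: 0.0105
finger_force: 39.4
```

>>> {"op": "send_rows", "data": {"targets": "255 0 0 0 0;255 0 0 0 0;255 0 0 0 0;255 0 0 0 0;255 0 0 0 0;255 0 0 0 0;255 0 0 0 0;255 0 0 0 0"}}

```text
time: 6.2
ee_pos: [0.4707, 0.1803, 0.1826]
ee_rot: [-2.308, -2.126, 0.004]
force: [-8.2, 6.0, 0.9]
opening: 0.0104
finger_force: 39.4
```

Run:
```python
from station import r
from h import *
o=r.get_obs();print(o['time'],o['ee_pos'],o['opening'],o['finger_force'],o['force'])
a=r.snapshot('side')[150:350,80:300,::-1];b=r.snapshot('top')[20:300,100:260,::-1]
a=cv2.resize(a,None,fx=2,fy=2,interpolation=2);b=cv2.resize(b,None,fx=2,fy=2,interpolation=2)
c=np.zeros((560,760,3),np.uint8);c[:400,:440]=a;c[:,440:]=b
cv2.imwrite('pics/c3.png',c)
```

```text
6.2 [0.4707 0.1803 0.1826] 0.010434335351373142 39.392277002334595 [-8.2165  6.0459  0.8515]
```

View pics/c3.png

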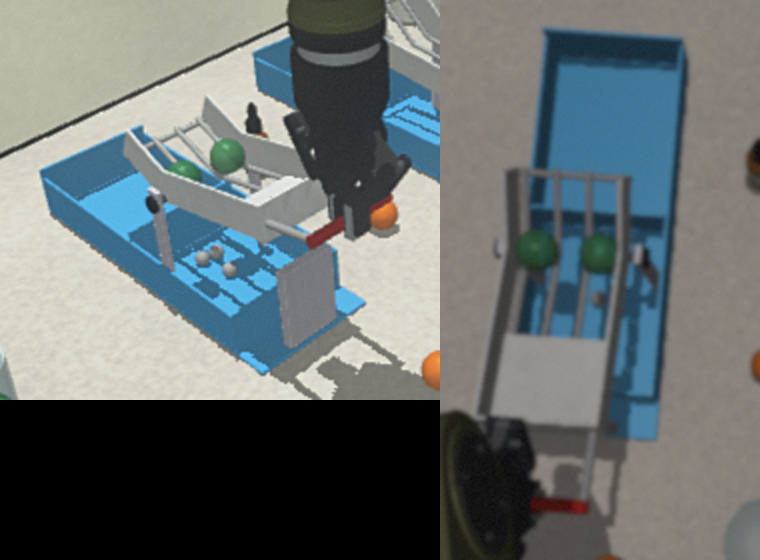

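All three balls lie in the near bay, at (203,258), (217,252) and (230,269). Both marbles sit at the bend of the rods, at (537,249) and (599,254) in the top view. Now I'll tip further.

>>> {"op": "send_rows", "data": {"targets": "255 0 0.0016 -0.0072 0;255 0 0.0023 -0.0071 0;255 0 0.0025 -0.007 0;255 0 0.0028 -0.007 0;255 0 0.003 -0.0069 0;255 0 0.0032 -0.0068 0;255 0 0.0035 -0.0066 0;255 0 0.0037 -0.0065 0"}}

```text
time: 7.1
ee_pos: [0.492, 0.1788, 0.2373]
ee_rot: [-2.305, -2.124, 0.008]
force: [-11.5, 6.3, 0.3]
opening: 0.0108
finger_force: 38.9
```

>>> {"op": "send_rows", "data": {"targets": "255 0 0.0039 -0.0064 0;255 0 0.0041 -0.0062 0;255 0 0.0043 -0.0061 0;255 0 0.0045 -0.006 0;255 0 0.0047 -0.0058 0;255 0 0.005 -0.0056 0;255 0 0.0051 -0.0055 0;255 0 0.0053 -0.0053 0"}}

```text
time: 7.9
ee_pos: [0.5286, 0.1764, 0.2872]
ee_rot: [-2.304, -2.124, 0.005]
force: [-16.4, 7.1, 10.1]
opening: 0.0103
finger_force: 39.1
```

>>> {"op": "send_rows", "data": {"targets": "255 0 0.0055 -0.0051 0;255 0 0.0057 -0.0049 0;255 0 0.0058 -0.0047 0;255 0 0.006 -0.0045 0;255 0 0 0 0;255 0 0 0 0;255 0 0 0 0;255 0 0 0 0"}}

```text
time: 8.7
ee_pos: [0.5535, 0.1747, 0.3095]
ee_rot: [-2.307, -2.128, -0.006]
force: [-12.6, 5.8, 14.5]
opening: 0.0106
finger_force: 39.7
```

>>> {"op": "send_rows", "data": {"targets": "255 0 0 0 0;255 0 0 0 0;255 0 0 0 0;255 0 0 0 0;255 0 0 0 0;255 0 0 0 0;255 0 0 0 0;255 0 0 0 0"}}

```text
time: 9.5
ee_pos: [0.5535, 0.1747, 0.3095]
ee_rot: [-2.308, -2.128, -0.006]
force: [-12.4, 6.6, 13.6]
opening: 0.0099
finger_force: 39.7
```

Run:
```python
from station import r
from h import *
o=r.get_obs();print(o['time'],o['ee_pos'],o['opening'],o['finger_force'],o['force'])
a=r.snapshot('side')[150:350,80:300,::-1];b=r.snapshot('top')[20:300,100:260,::-1]
a=cv2.resize(a,None,fx=2,fy=2,interpolation=2);b=cv2.resize(b,None,fx=2,fy=2,interpolation=2)
c=np.zeros((560,760,3),np.uint8);c[:400,:440]=a;c[:,440:]=b
cv2.imwrite('pics/c4.png',c)
```

```text
9.5 [0.5535 0.1747 0.3095] 0.009872303153569933 39.71946895122528 [-12.4094   6.5628  13.5792]
```

View pics/c4.png

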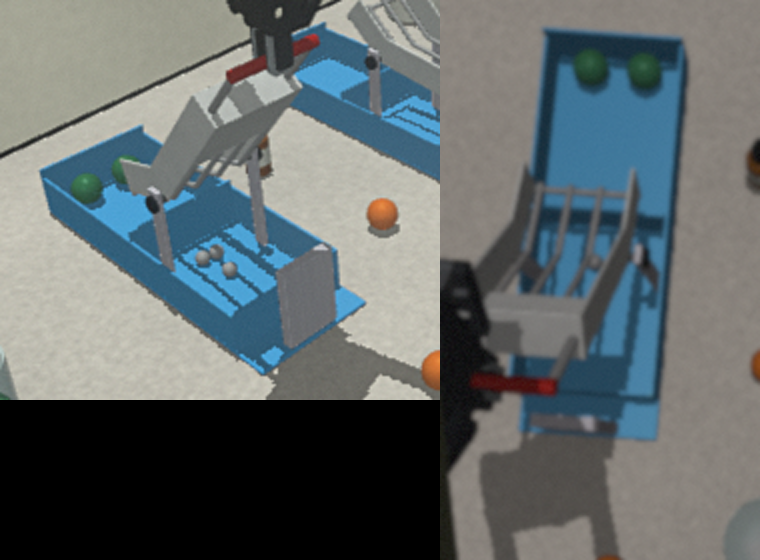

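Both marbles are in the far bay, at (590,68) and (645,72), and the small balls are still in the near bay. I'll lower along the reversed path.

>>> {"op": "send_rows", "data": {"targets": "255 0 -0.006 0.0045 0;255 0 -0.0058 0.0047 0;255 0 -0.0057 0.0049 0;255 0 -0.0055 0.0051 0;255 0 -0.0053 0.0053 0;255 0 -0.0051 0.0055 0;255 0 -0.005 0.0056 0;255 0 -0.0047 0.0058 0"}}

```text
time: 10.4
ee_pos: [0.5112, 0.1776, 0.2674]
ee_rot: [-2.309, -2.129, -0.005]
force: [-12.3, 5.0, 14.0]
opening: 0.0102
finger_force: 40.6
```

>>> {"op": "send_rows", "data": {"targets": "255 0 -0.0045 0.006 0;255 0 -0.0043 0.0061 0;255 0 -0.0041 0.0062 0;255 0 -0.0039 0.0064 0;255 0 -0.0037 0.0065 0;255 0 -0.0035 0.0066 0;255 0 -0.0032 0.0068 0;255 0 -0.003 0.0069 0"}}

```text
time: 11.2
ee_pos: [0.4805, 0.1796, 0.213]
ee_rot: [-2.308, -2.127, 0.001]
force: [-10.8, 2.8, 8.3]
opening: 0.0104
finger_force: 41.5
```

>>> {"op": "send_rows", "data": {"targets": "255 0 -0.0028 0.007 0;255 0 -0.0025 0.007 0;255 0 -0.0023 0.0071 0;255 0 -0.0018 0.0072 0;255 0 -0.0015 0.006 0;255 0 -0.0014 0.006 0;255 0 -0.0012 0.006 0;255 0 -0.0012 0.0065 0"}}

```text
time: 12.0
ee_pos: [0.4662, 0.1806, 0.159]
ee_rot: [-2.309, -2.128, 0.001]
force: [-8.1, 4.0, 3.7]
opening: 0.01
finger_force: 42.3
```

>>> {"op": "send_rows", "data": {"targets": "255 0 -0.001 0.0065 0;255 0 -0.0008 0.0065 0;255 0 -0.0006 0.0065 0;255 0 -0.0004 0.0065 0;255 0 0 0.0065 0;255 0 0 0 0;255 0 0 0 0"}}

```text
time: 12.7
ee_pos: [0.4639, 0.1807, 0.1255]
ee_rot: [-2.31, -2.128, -0.001]
force: [-2.3, 3.4, -3.0]
opening: 0.0102
finger_force: 42.5
```

>>> {"op": "send_rows", "data": {"targets": "255 0 0 0.004 0;255 0 0 0.004 0;255 0 0 0.002 0;255 0 0 0 0;255 0 0 0 0"}}

```text
time: 13.2
ee_pos: [0.4642, 0.1807, 0.116]
ee_rot: [-2.31, -2.128, -0.001]
force: [-3.3, 4.9, -1.2]
opening: 0.01
finger_force: 43.1
```

>>> {"op": "send_rows", "data": {"targets": "255 0 0 0.001 0;255 0 0 0.001 0;255 0 0 0 0;255 0 0 0 0"}}

```text
time: 13.6
ee_pos: [0.4643, 0.1808, 0.1158]
ee_rot: [-2.31, -2.128, 0.0]
force: [-10.1, 2.4, 9.3]
opening: 0.0102
finger_force: 44.0
```

>>> {"op": "send_rows", "data": {"targets": "255 0 0 0.001 0;255 0 0 0 0;80 0 0 0 0;80 0 0 0 0;80 0 0 0 0;80 0 0 0 0;80 0 0 0 0"}}

```text
time: 14.3
ee_pos: [0.4641, 0.1801, 0.1118]
ee_rot: [2.311, 2.128, -0.0]
force: [0.1, 0.2, -0.2]
opening: 0.0588
finger_force: 0.0
```

>>> {"op": "send_rows", "data": {"targets": "80 0 0 -0.015 0;80 0 0 -0.03 0;80 0 0 -0.04 0;80 0 0 -0.04 0;80 -0.04 0 -0.02 0;80 -0.04 0 0 0;80 -0.04 0 0 0;80 0 0 0 0"}}

```text
time: 15.1
ee_pos: [0.4541, 0.0574, 0.2584]
ee_rot: [2.314, 2.121, 0.001]
force: [0.3, 0.7, -0.7]
opening: 0.0588
finger_force: 0.0
```

Run:
```python
from station import r
from h import *
o=r.get_obs();print(o['time'],o['ee_pos'],o['opening'],o['force'])
P={n:r.camera_params(n) for n in('top','side')}
I={n:r.snapshot(n) for n in P};D={n:red(I[n]) for n in P}
print(D)
for i in range(3): print(tri([ray(P[n],D[n][i]) for n in P]))
a=I['side'][130:350,80:380,::-1];b=I['top'][20:300,100:260,::-1]
a=cv2.resize(a,None,fx=1.4,fy=1.4,interpolation=2);b=cv2.resize(b,None,fx=2,fy=2,interpolation=2)
c=np.zeros((560,740,3),np.uint8);c[:308,:420]=a;c[:,420:]=b
cv2.imwrite('pics/c5.png',c)
```

```text
15.1 [0.4541 0.0574 0.2584] 0.0587795001358367 [ 0.3456  0.6594 -0.7245]Traceback (most recent call last):
  File "<stdin>", line 5, in <module>
  File "h.py", line 14, in red
    c=max(cs,key=cv2.contourArea);(u,v),(w,hh),a=cv2.minAreaRect(c)
ValueError: max() iterable argument is empty
```

>>> {"op": "send_rows", "data": {"targets": "80 -0.045 0 0 0;80 -0.045 0 0 0;80 -0.045 0 0 0;80 -0.045 0 0 0;80 -0.045 0 0 0;80 -0.045 0 0 0;80 0 0 0 0"}}

```text
time: 15.9
ee_pos: [0.4321, -0.2115, 0.2573]
ee_rot: [2.314, 2.123, -0.001]
force: [-0.3, 0.4, -0.3]
opening: 0.0585
finger_force: 0.0
```

Run:
```python
from station import r
from h import *
o=r.get_obs();print(o['time'],o['ee_pos'],o['opening'],o['force'])
P={n:r.camera_params(n) for n in('top','side')}
I={n:r.snapshot(n) for n in P}
a=I['side'][130:350,80:380,::-1];b=I['top'][20:300,100:260,::-1]
a=cv2.resize(a,None,fx=1.4,fy=1.4,interpolation=2);b=cv2.resize(b,None,fx=2,fy=2,interpolation=2)
c=np.zeros((560,740,3),np.uint8);c[:308,:420]=a;c[:,420:]=b
cv2.imwrite('pics/c5.png',c)
D={n:red(I[n]) for n in P};print(D)
for i in range(3): print(tri([ray(P[n],D[n][i]) for n in P]))
```

```text
15.9 [ 0.4321 -0.2115  0.2573] 0.05845954809489799 [-0.2943  0.4245 -0.3397]
{'top': (array([155.0438, 273.8651]), array([128.9953, 272.0686], dtype=float32), array([181.0923, 275.6615], dtype=float32), (52.22077941894531, 4.816146373748779)), 'side': (array([258.8077, 289.9615]), array([240. , 302.5], dtype=float32), array([277.6154, 277.4231], dtype=float32), (5.269651889801025, 45.20806884765625))}
(array([0.4626, 0.1791, 0.1099]), [np.float64(0.00035962027097745895), np.float64(0.0003596202709774819)])
(array([0.4656, 0.2233, 0.1101]), [np.float64(0.00033206528006570824), np.float64(0.0003320652800656904)])
(array([0.4588, 0.1338, 0.1115]), [np.float64(0.0006113274599524901), np.float64(0.000611327459952439)])
```

View pics/c5.png

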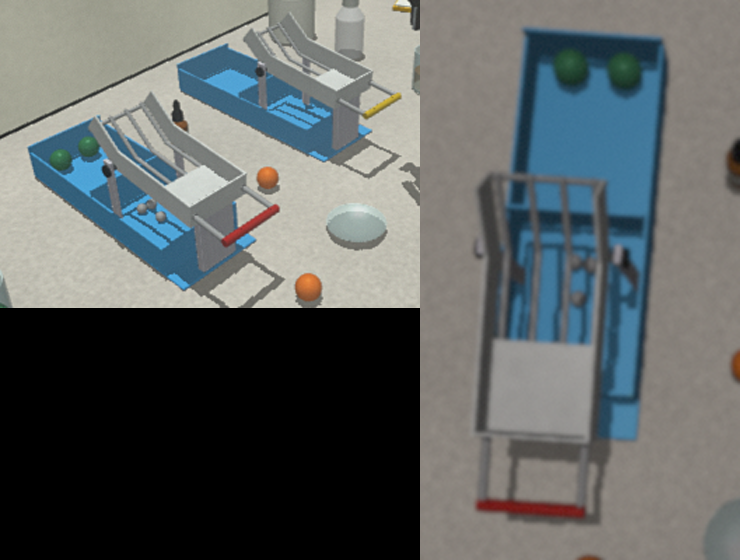

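The marbles are in the far bay, at (571,68) and (625,72), and the three balls are in the near bay, around (577,270). The handle is back to within 0.3 mm of where it started, and the spare sieve is undisturbed.

```bash
python3 -c "
from station import r
print(r.hand_in())"
```

```text
the job is handed in; nothing more can be done
None
```

I handed the job in at about 16 s on the robot's clock: all three small balls are in the near bay, both marbles are in the far bay, the red-handled sieve is back on its rest and released, and the yellow-handled sieve was left alone.

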